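# Line the pastry cutters up by size on their board

## Robot

A 6-joint arm with a two-finger parallel gripper is mounted at the origin on the work surface; the furniture and walls round the work are solid. World frame = base frame: x ahead of the robot, y to its left, z up, the work surface at z = 0. Lengths are in m, angles in degrees, forces in N, time in s.
With the tool pointing down it reaches from about 0.4 to 0.825 m from the base axis. Payload 7 kg.
Tool frame: the origin (TCP) lies midway between the tips of the shut fingers; the grasp point (between the pads) lies 19 mm behind it; z points along the fingers, y is the line along which they close (so a half turn about z gives the same grasp; the last joint's range is limited). The gripper opens to 88 mm and grips with 3 to 60 N. Pads are 19 mm wide; open, the fingers measure 130 mm over their backs; the gripper's body (78 mm by 193 mm) begins 47 mm behind the grasp point.
Start: joints at [-52.993, 20.546, 0.682, 0, -70.136, -16.507], TCP at [0.236, -0.632, 0.205] pointing down, gripper open.
Joint ranges: [-176.03, 176.03], [-82.01, 121.73], [-58.28, 71.71], [-173.87, 95.51], [-174.79, -0.11], [-173.66, 173.66]. Speed limits (degrees/s): [136.94, 136.94, 172.46, 180, 180, 180].

## Interface

Orientations are given as [roll, pitch, yaw] about the fixed x, y, z axes, in that order (R = Rz(yaw) Ry(pitch) Rx(roll)).
In Python, from plant import r gives the robot as it stands.
- The arm moves only by the tool drive_tool, never from a script. Its argument "commands" is a list of rows, each an object of numbers: "hand": the closure, from 0 (fully open) to 1 (shut); "tx", "ty", "tz": the shift along the world's x, y, z scaled (see below); "turn": the turn about the world's z scaled (see below). A call has 1 to 10 rows; each row is the pose to reach, as a shift and turn from the pose commanded when the call began; what a row does not reach only later rows make up. The controller multiplies each number of a shift by 0.6 m and each number of a turn by 90 degrees. A row lasts 1/10 s, in which the tool goes at most 50 mm and 8.59 degrees, less where a joint would pass 70% of its speed; a pose out of reach is approached as far as the arm can. A call with a number of a shift or a turn outside -1 to 1 is refused whole. A call with a gripper value outside its range is refused whole. The fingers move at their own pace and stop on an object; "grip_force" is the grip in N (left out, the last holds). Time passes only in rows, so rows that repeat a pose let the fingers close. It gives the time, the measured TCP pose, the force, the opening and the grip force at its end, in the units of the state.
- r.get_state(): the state, without advancing time (a new reading comes with each control period).
- r.capture(name): name is "scene" or "side" or "wrist"; returns a dict with "frame" (400x640x3 uint8, red, green, blue), "fx", "fy", "cx", "cy" (pixels), "world_from_camera" (4x4, takes a point from camera to world coordinates); the wrist camera has in their place "T_tool_cam" (4x4, takes a point from camera to tool coordinates, whose origin is the TCP and whose axes are the flange's). Camera axes: x right, y down, z forward; pixel columns grow to the right and rows downward; lengths in m; the calibration is good to about 2 mm. A picture is of the moment at which its call begins: read the wrist's pose just before it. There is no depth.
- r.close_job(): hands the job in; it is judged then, once.
Trained networks look in the newest picture that a camera, given by its name, has taken for a name from the list of things; names that differ only in an ending like _2 or _b are one class to them, and where a whole thing is asked for, a point or a joint stands for the part that bears it (a point fixed in the world has none). Each returns a list of dicts, best first, with "score" (0 to 1); they miss things now and then, are a little off and sometimes report something else, mostly with a low value. They report only what shows in the picture. A call takes as long as a camera call.
- r.trace(label, camera): "pixels" (400x640 bool, what is visible of it) and "extent" ([left, top, right, bottom] in pixels, round what is visible of it).
The state is a dict: "time_s": time; "joints": joint angles; "qd": joint speeds; "joint_torque": joint torques, N m; "tcp_pos": TCP position; "eef_rot": TCP orientation; "contact_force": force on the tool from outside, world axes, zero at the start; "moment": the same for the moment, N m; "gripper_width": finger opening in m; "gripper_force": force on a finger pad.
Only numpy, scipy, OpenCV 4.12 (cv2) and the standard library are available. Lean on these libraries where they do the work, as an engineer would, in place of code of your own. Each camera call takes 0.05 s, during which the arm holds its last target. There are 200 camera calls.

## Task

Put the four loose round pastry cutters away on the wooden board in order of size: the smallest on the marked circle nearest the board's hanging hole, then each next larger one on the next circle, the largest at the far end. Each shall stand upright with its rolled rim on top, centred on its circle, and the kitchen timer and the roll of tape lying near the board are to be left where they are.

Things in the scene. Friction and masses are not known exactly. Their poses are not given: they have to be found in the camera images.
- cutter_32_center (a point): Centre (half-way up, 20 mm above its lower edge) of the smallest of four loose round pastry cutters: a plain steel ring, open at both ends, 32 mm outside diameter, 40 mm tall, wall 2.5 mm, with a small rolled rim on its top 3.5 mm that stands out 1.5 mm further all round. Starts upright on the worktop; z axis up along the ring. All four have the same height and differ in diameter only.
- cutter_42_center (a point): Centre (half-way up, 20 mm above its lower edge) of the second smallest of four loose round pastry cutters: a plain steel ring, open at both ends, 42 mm outside diameter, 40 mm tall, wall 2.5 mm, with a small rolled rim on its top 3.5 mm that stands out 1.5 mm further all round. Starts upright on the worktop; z axis up along the ring. All four have the same height and differ in diameter only.
- cutter_52_center (a point): Centre (half-way up, 20 mm above its lower edge) of the second largest of four loose round pastry cutters: a plain steel ring, open at both ends, 52 mm outside diameter, 40 mm tall, wall 2.5 mm, with a small rolled rim on its top 3.5 mm that stands out 1.5 mm further all round. Starts upright on the worktop; z axis up along the ring. All four have the same height and differ in diameter only.
- cutter_62_center (a point): Centre (half-way up, 20 mm above its lower edge) of the largest of four loose round pastry cutters: a plain steel ring, open at both ends, 62 mm outside diameter, 40 mm tall, wall 2.5 mm, with a small rolled rim on its top 3.5 mm that stands out 1.5 mm further all round. Starts upright on the worktop; z axis up along the ring. All four have the same height and differ in diameter only.
- mark_1: Mark 1 counted from the hanging-hole end of the wooden board (the mark nearest the hanging hole): flat dark circle, 66 mm across, with centre dot, flush with the board. Origin: circle centre, 14 mm above the worktop; z up, x along the row to the hole end. Four like marks 72 mm apart in a row on a pale fixed board 334 x 84 x 14 mm; 20 mm hanging hole on the row line 49 mm beyond mark 1.
- mark_2: Mark 2 counted from the hanging-hole end of the wooden board: flat dark circle, 66 mm across, with centre dot, flush with the board. Origin: circle centre, 14 mm above the worktop; z up, x along the row to the hole end. Four like marks 72 mm apart in a row on a pale fixed board 334 x 84 x 14 mm; 20 mm hanging hole on the row line 49 mm beyond mark 1.
- mark_3: Mark 3 counted from the hanging-hole end of the wooden board: flat dark circle, 66 mm across, with centre dot, flush with the board. Origin: circle centre, 14 mm above the worktop; z up, x along the row to the hole end. Four like marks 72 mm apart in a row on a pale fixed board 334 x 84 x 14 mm; 20 mm hanging hole on the row line 49 mm beyond mark 1.
- mark_4: Mark 4 counted from the hanging-hole end of the wooden board (the mark at the plain end, farthest from the hanging hole): flat dark circle, 66 mm across, with centre dot, flush with the board. Origin: circle centre, 14 mm above the worktop; z up, x along the row to the hole end. Four like marks 72 mm apart in a row on a pale fixed board 334 x 84 x 14 mm; 20 mm hanging hole on the row line 49 mm beyond mark 1.
- timer: Bystander: small pale kitchen timer, 66 x 66 x 24 mm, lying loose on its back on the worktop beyond the board; origin at the centre of its underside. To be left alone.
- label_tape: Bystander: tan roll of tape, 94 mm across, 25 mm high, lying flat and loose on the worktop beyond the board; origin at the centre of its underside. To be left alone.

How it is judged:
By the outcome, as a careful person would: the job done as asked, in the order asked, and still so for the second after the job is handed in, with the robot touching nothing.
It also fails if it takes over 99 s, if anything falls off the work surface, if the arm or the gripper's body presses on something with over 40 N, if the wrist force passes 120 N, or if a joint passes its speed limit or range.

## Working session

There is one attempt and no reset: what is moved stays moved. The work goes in short steps, Python scripts to look and compute and a tool call to move; the robot and the scene stay as the last step left them, time stands still between calls to the robot, and variables do not carry over. Pictures are saved under pics/ and viewed, at most 14 in all, crops included, and the job is handed in when it is done.

Besides the shell and the picture viewer there is one more tool, called after "Request:" in YAML: its name, and indented under it one key for each argument. drive_tool: Moves the arm, as the interface text tells. Its arguments: {"type":"object","properties":{"commands":{"type":"array"},"grip_force":{"type":"number"}},"required":["commands"]}

```bash
ls; mkdir -p pics; python3 - <<'E'
from plant import r
import cv2
s=r.get_state(); print({k:s[k] for k in ('time_s','tcp_pos','eef_rot','gripper_width','contact_force')})
ims=[]
for n in ('scene','side','wrist'):
    c=r.capture(n); cv2.imwrite(f'pics/{n}0.png',c['frame'][:,:,::-1]); print(n,c['fx'],c['cx'],c['cy'],c.get('world_from_camera',c.get('T_tool_cam')))
    for l in ('cutter_32_center','cutter_42_center','cutter_52_center','cutter_62_center','mark_1','timer','label_tape'):
        print(l,[(round(d['score'],2),d['extent']) for d in r.trace(l,n)][:5])
E
```

```text
pics
{'time_s': 0.0, 'tcp_pos': array([ 0.2361888 , -0.63179419,  0.20384741]), 'eef_rot': array([ 1.79909973e+02, -7.57397206e-03, -1.59509045e+02]), 'gripper_width': 0.08761628401270341, 'contact_force': array([-0.14765508,  0.10305433,  0.32050348])}
scene 421.4194598786131 330.6596662037198 196.3279964157975 [[-4.72044881e-01 -5.92726007e-01  6.52571460e-01 -2.44091356e-01]
 [-8.81574498e-01  3.17535787e-01 -3.49281303e-01  4.44314627e-01]
 [-1.86679647e-04 -7.40166808e-01 -6.72423275e-01  8.96987066e-01]
 [ 0.00000000e+00  0.00000000e+00  0.00000000e+00  1.00000000e+00]]
cutter_32_center [(0.15, [298.0, 223.7, 319.3, 241.9])]
cutter_42_center [(0.51, [401.5, 159.6, 410.2, 178.6])]
cutter_52_center [(0.62, [221.0, 225.6, 245.2, 251.6]), (0.52, [320.4, 194.7, 342.0, 208.2])]
cutter_62_center [(0.63, [225.6, 269.0, 251.7, 298.6])]
mark_1 [(0.7, [311.1, 209.4, 328.6, 224.2]), (0.63, [333.7, 182.5, 353.3, 197.0]), (0.54, [320.2, 193.6, 341.4, 206.9]), (0.39, [220.8, 226.3, 244.4, 251.8]), (0.31, [223.0, 268.0, 252.2, 297.6])]
timer [(0.78, [225.6, 185.5, 251.4, 207.8])]
label_tape [(
[... 340 characters left out ...]
4, 322.3, 316.4])]
cutter_42_center [(0.62, [354.6, 265.9, 370.9, 290.0])]
cutter_52_center []
cutter_62_center []
mark_1 [(0.77, [330.5, 212.2, 351.8, 227.8]), (0.45, [323.0, 207.5, 327.8, 216.4])]
timer []
label_tape [(0.6, [382.9, 233.3, 417.7, 266.1])]
wrist 315.5515263086994 316.35153836135066 195.44293901450322 [[-1.17786117e-03 -9.56013108e-01 -2.93321580e-01  7.98285791e-02]
 [ 9.99999278e-01 -1.19627478e-03 -1.16615860e-04  5.59519427e-04]
 [-2.39406918e-04 -2.93321505e-01  9.56013827e-01 -1.78782651e-01]
 [ 0.00000000e+00  0.00000000e+00  0.00000000e+00  1.00000000e+00]]
cutter_32_center []
cutter_42_center []
cutter_52_center []
cutter_62_center []
mark_1 []
timer []
label_tape []
```

View pics/scene0.png

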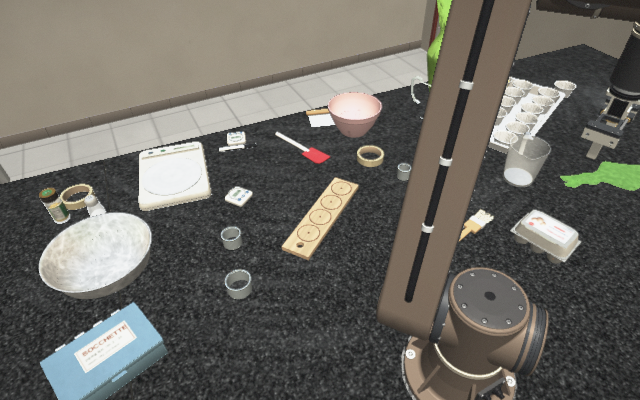

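View pics/side0.png

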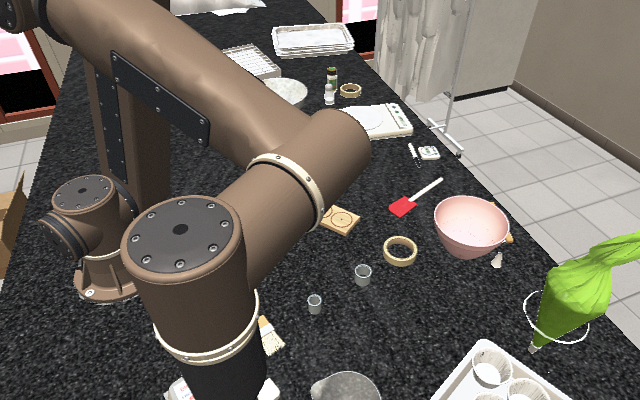

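The scene view shows the board at about (320,218) with four circles. The two big cutters are at (232,238) and (238,284), and the 42 is at (404,171). The side view shows the 32 at (316,305), the 42 at (363,275) and the tape at (400,250). Next I'll compute positions and check which end has the hole.

```bash
cat > h.py <<'E'
from plant import r
import cv2, numpy as np
from scipy.spatial.transform import Rotation as R
def cam(n):
    s=r.get_state(); c=r.capture(n)
    if n=='wrist':
        T=np.eye(4); T[:3,:3]=R.from_euler('xyz',s['eef_rot'],degrees=True).as_matrix(); T[:3,3]=s['tcp_pos']
        c['world_from_camera']=T@c['T_tool_cam']
    return c
def world(c,uv,z):
    T=c['world_from_camera']; uv=np.atleast_2d(uv).astype(float)
    d=np.c_[(uv[:,0]-c['cx'])/c['fx'],(uv[:,1]-c['cy'])/c['fy'],np.ones(len(uv))]@T[:3,:3].T
    return T[:3,3]+d*((z-T[2,3])/d[:,2])[:,None]
def proj(c,P):
    T=np.linalg.inv(c['world_from_camera']); p=np.atleast_2d(P)@T[:3,:3].T+T[:3,3]
    return np.c_[c['fx']*p[:,0]/p[:,2]+c['cx'],c['fy']*p[:,1]/p[:,2]+c['cy']]
E
python3 - <<'E'
from h import *
for n,pts in {'scene':{'A':(232,238,.02),'B':(238,284,.02),'42':(404,171,.02),'m':(341,188,.014),'m2':(330,202,.014),'m3':(320,217,.014),'m4':(308,234,.014),'timer':(238,197,.012),'tape':(370,156,.012),'spatula':(318,156,.01)},'side':{'32':(316,305.5,.02),'42':(363,276,.02),'tape':(400,250,.012),'m1':(341,220,.014)}}.items():
    c=cam(n)
    for k,p in pts.items(): print(n,k,world(c,p[:2],p[2])[0].round(3))
    if n=='scene': 
        f=cv2.resize(c['frame'][165:265,215:365],None,fx=5,fy=5,interpolation=2); cv2.imwrite('pics/board.png',f[:,:,::-1])
        for q in (0,.03): 
          for e in ((221,225.6,245.2,251.6),(225.6,269,251.7,298.6)):
            p=world(c,[(e[0],(e[1]+e[3])/2),(e[2],(e[1]+e[3])/2)],.02); print('dia',np.linalg.norm(p[0]-p[1]))
E
```

```text
scene A [0.585 0.313 0.02 ]
scene B [0.428 0.349 0.02 ]
scene 42 [ 0.602 -0.284  0.02 ]
scene m [ 0.632 -0.062  0.014]
scene m2 [ 0.591 -0.     0.014]
scene m3 [0.548 0.056 0.014]
scene m4 [0.503 0.117 0.014]
scene timer [0.748 0.241 0.012]
scene tape [ 0.734 -0.235  0.012]
scene spatula [ 0.823 -0.076  0.01 ]
dia 0.06745536462339867
dia 0.06575857935284007
dia 0.06745536462339867
dia 0.06575857935284007
side 32 [ 0.454 -0.326  0.02 ]
side 42 [ 0.601 -0.287  0.02 ]
side tape [ 0.74  -0.237  0.012]
side m1 [ 0.632 -0.067  0.014]
```

View pics/board.png

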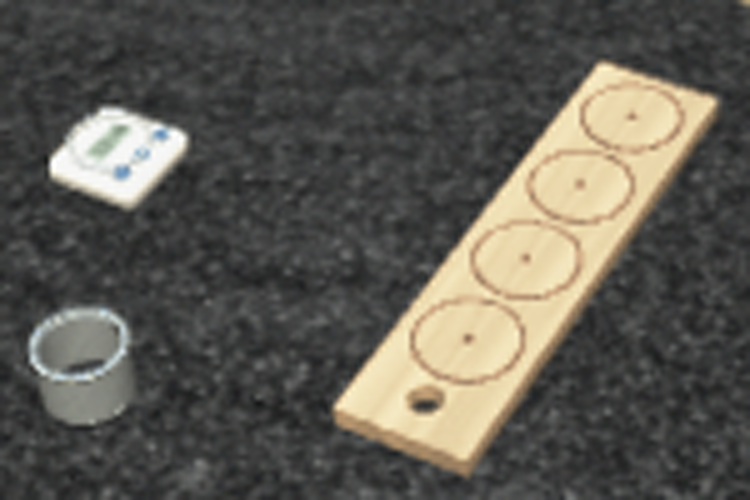

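The hole is at the lower end in the image, so mark 1 is at about (0.503,0.117) and mark 4 at about (0.632,-0.064). I'll close the fingers across the row (yaw about -54.5) for all four cutters, starting with the 32.

Request:
drive_tool:
  commands:
    - {"tx":0.363,"ty":0.51,"tz":0,"turn":0.94,"hand":0}
    - {"tx":0.363,"ty":0.51,"tz":0,"turn":0.94,"hand":0}
    - {"tx":0.363,"ty":0.51,"tz":0,"turn":0.94,"hand":0}
    - {"tx":0.363,"ty":0.51,"tz":0,"turn":0.94,"hand":0}
    - {"tx":0.363,"ty":0.51,"tz":0,"turn":0.94,"hand":0}
    - {"tx":0.363,"ty":0.51,"tz":0,"turn":0.94,"hand":0}
    - {"tx":0.363,"ty":0.51,"tz":0,"turn":0.94,"hand":0}
    - {"tx":0.363,"ty":0.51,"tz":0,"turn":0.94,"hand":0}
    - {"tx":0.363,"ty":0.51,"tz":0,"turn":0.94,"hand":0}
    - {"tx":0.363,"ty":0.51,"tz":0,"turn":0.94,"hand":0}
  grip_force: 15

```text
time_s: 2.3
tcp_pos: [0.455, -0.3252, 0.205]
eef_rot: [-180.0, -0.0, -74.4]
contact_force: [-0.1, -0.4, -0.4]
gripper_width: 0.0879
gripper_force: 0.0
```

Request:
drive_tool:
  commands:
    - {"tz":-0.1,"turn":0.227,"hand":0}
    - {"tz":-0.1,"turn":0.227,"hand":0}
    - {"tz":-0.1,"turn":0.227,"hand":0}
    - {"tz":-0.1,"turn":0.227,"hand":0}
    - {"tz":-0.1,"turn":0.227,"hand":0}

```text
invalid input
```

```bash
cat > look.py <<'E'
import sys
from h import *
# look.py label name z : rim circle by tracing, reports centre and rim diameter
c=cam('wrist'); lab,name=sys.argv[1:3]
s=r.get_state(); print(s['time_s'],s['tcp_pos'].round(4),s['eef_rot'].round(2))
cv2.imwrite(f'pics/{name}.png',c['frame'][:,:,::-1])
for d in r.trace(lab,'wrist')[:5]:
    e=d['extent']; m=d['pixels'].astype(np.uint8)
    cs=max(cv2.findContours(m,0,1)[0],key=len)[:,0]
    uv=[((e[0]+e[2])/2,(e[1]+e[3])/2)]
    print(round(d['score'],2),np.round(e,1),m.sum(),world(c,uv,.014 if 'mark' in lab else .02).round(4)[0])
E
python3 look.py cutter_32_center w32
```

```text
2.35 [ 0.4547 -0.3255  0.2049] [-1.7998e+02 -1.0000e-02 -7.4080e+01]
0.88 [305.7 155.7 337.4 192.2] 626 [ 0.4473 -0.321   0.02  ]
```

View pics/w32.png

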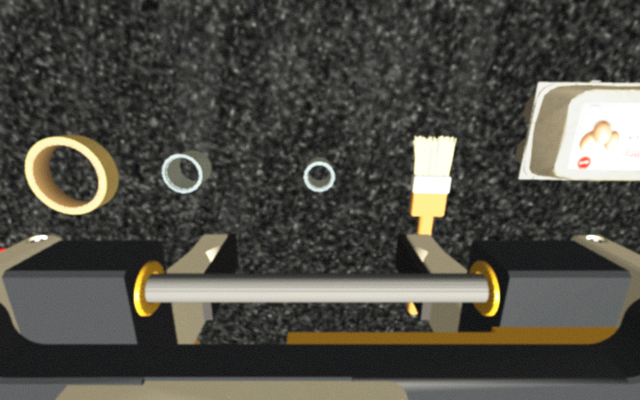

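Request:
drive_tool:
  commands:
    - {"tx":0,"ty":0,"tz":-0.1,"turn":0.22,"hand":0}
    - {"tx":0,"ty":0,"tz":-0.1,"turn":0.22,"hand":0}
    - {"tx":0,"ty":0,"tz":-0.1,"turn":0.22,"hand":0}
    - {"tx":0,"ty":0,"tz":-0.1,"turn":0.22,"hand":0}

```text
time_s: 2.8
tcp_pos: [0.4538, -0.3265, 0.1443]
eef_rot: [180.0, 0.0, -55.3]
contact_force: [0.0, 0.0, -0.4]
gripper_width: 0.0877
gripper_force: 0.0
```

```bash
cat > look.py <<'E'
import sys
from h import *
from scipy.optimize import minimize
# look.py label name : fit the upright-ring silhouette (or mark disc) of each diameter to the traced mask
c=cam('wrist'); lab,name=sys.argv[1:3]; z0=float(sys.argv[3]) if len(sys.argv)>3 else 0
s=r.get_state(); t=s['tcp_pos']; print(s['time_s'],t.round(4),s['eef_rot'].round(2))
cv2.imwrite(f'pics/{name}.png',c['frame'][:,:,::-1])
a=np.linspace(0,2*np.pi,60); K=4
def sil(x,y,D):
    ring=lambda R,z:np.c_[x+R*np.cos(a),y+R*np.sin(a),0*a+z]
    P=ring(.033,.014) if 'mark' in lab else np.r_[ring(D/2,z0),ring(D/2+.0015,z0+.0365),ring(D/2+.0015,z0+.04)]
    p=cv2.convexHull((proj(c,P)*K+K/2).astype(np.float32))
    m=np.zeros((400*K,640*K),np.uint8); cv2.fillConvexPoly(m,(p*16).round().astype(np.int32),1,shift=4); return m
for d in r.trace(lab,'wrist')[:4]:
    e=d['extent']; m=cv2.resize(d['pixels'].astype(np.uint8),None,fx=K,fy=K,interpolation=0)
    h=np.zeros_like(m); cs=max(cv2.findContours(m,0,1)[0],key=cv2.contourArea); cv2.fillConvexPoly(h,cv2.convexHull(cs),1)
    x0=world(c,[((e[0]+e[2])/2,(e[1]+e[3])/2)],.02)[0,:2]
    print(round(d['score'],2),np.round(e,1))
    for D in ((.066,) if 'mark' in lab else (.032,.042,.052,.062)):
        def cost(v):
            q=sil(v[0],v[1],D); return 1-(q&h).sum()/(q|h).sum()
        o=minimize(cost,x0,method='Nelder-Mead',options=dict(initial_simplex=[x0,x0+[.006,0],x0+[0,.006]],xatol=1e-4,fatol=1e-3))
        print('  ',D,'IoU',round(1-o.fun,3),'at',o.x.round(4),'shift/0.6',((o.x-t[:2])/.6).round(4))
E
python3 look.py cutter_32_center w32b; python3 look.py cutter_42_center w42a
```

```text
2.85 [ 0.4541 -0.3266  0.1448] [179.99  -0.   -55.36]
0.93 [297.9 165.1 336.9 210.9]
   0.032 IoU 0.948 at [ 0.4515 -0.3214] shift/0.6 [-0.0043  0.0086]
   0.042 IoU 0.606 at [ 0.4505 -0.319 ] shift/0.6 [-0.0061  0.0126]
   0.052 IoU 0.423 at [ 0.4435 -0.3146] shift/0.6 [-0.0176  0.02  ]
   0.062 IoU 0.313 at [ 0.4404 -0.3106] shift/0.6 [-0.0228  0.0266]
2.95 [ 0.4544 -0.3265  0.1452] [-1.7997e+02 -4.0000e-02 -5.5310e+01]
0.63 [129.9 109.1 197.5 158.9]
   0.032 IoU 0.723 at [ 0.603  -0.2844] shift/0.6 [0.2477 0.0702]
   0.042 IoU 0.928 at [ 0.5987 -0.2841] shift/0.6 [0.2405 0.0706]
   0.052 IoU 0.669 at [ 0.5939 -0.2826] shift/0.6 [0.2325 0.0732]
   0.062 IoU 0.507 at [ 0.5896 -0.2797] shift/0.6 [0.2254 0.078 ]
```

The best fit is the 32 at (0.4515,-0.3214), IoU 0.95, and it matches the first estimate. Going in to grasp it.

Request:
drive_tool:
  commands:
    - {"tx":-0.0043,"ty":0.0086,"tz":-0.07,"turn":0,"hand":0}
    - {"tx":-0.0043,"ty":0.0086,"tz":-0.14,"turn":0,"hand":0}
    - {"tx":-0.0043,"ty":0.0086,"tz":-0.2,"turn":0,"hand":0}
    - {"tx":-0.0043,"ty":0.0086,"tz":-0.225,"turn":0,"hand":0}
    - {"tx":-0.0043,"ty":0.0086,"tz":-0.225,"turn":0,"hand":0}
    - {"tx":-0.0043,"ty":0.0086,"tz":-0.225,"turn":0,"hand":1}
    - {"tx":-0.0043,"ty":0.0086,"tz":-0.225,"turn":0,"hand":1}
    - {"tx":-0.0043,"ty":0.0086,"tz":-0.225,"turn":0,"hand":1}
    - {"tx":-0.0043,"ty":0.0086,"tz":-0.225,"turn":0,"hand":1}
    - {"tx":-0.0043,"ty":0.0086,"tz":-0.225,"turn":0,"hand":1}
  grip_force: 15

```text
time_s: 4.0
tcp_pos: [0.452, -0.3212, 0.0104]
eef_rot: [-180.0, -0.1, -55.1]
contact_force: [-0.4, 0.2, -0.1]
gripper_width: 0.053
gripper_force: 0.0
```

Request:
drive_tool:
  commands:
    - {"tx":0,"ty":0,"tz":0,"turn":0,"hand":1}
    - {"tx":0,"ty":0,"tz":0,"turn":0,"hand":1}
    - {"tx":0,"ty":0,"tz":0,"turn":0,"hand":1}
    - {"tx":0,"ty":0,"tz":0,"turn":0,"hand":1}

```text
time_s: 4.4
tcp_pos: [0.4516, -0.3211, 0.0098]
eef_rot: [180.0, 0.0, -55.1]
contact_force: [-0.3, -0.5, 0.3]
gripper_width: 0.0316
gripper_force: 15.0
```

Request:
drive_tool:
  commands:
    - {"tx":0,"ty":0,"tz":0.08,"turn":0,"hand":1}
    - {"tx":0,"ty":0,"tz":0.16,"turn":0,"hand":1}
    - {"tx":0,"ty":0,"tz":0.22,"turn":0,"hand":1}
    - {"tx":0.01,"ty":0.08,"tz":0.22,"turn":0,"hand":1}
    - {"tx":0.02,"ty":0.16,"tz":0.22,"turn":0,"hand":1}
    - {"tx":0.03,"ty":0.24,"tz":0.22,"turn":0,"hand":1}
    - {"tx":0.04,"ty":0.32,"tz":0.22,"turn":0,"hand":1}
    - {"tx":0.05,"ty":0.4,"tz":0.22,"turn":0,"hand":1}
    - {"tx":0.06,"ty":0.48,"tz":0.22,"turn":0,"hand":1}
    - {"tx":0.07,"ty":0.56,"tz":0.22,"turn":0,"hand":1}

```text
time_s: 5.4
tcp_pos: [0.4934, 0.0169, 0.142]
eef_rot: [-180.0, -0.0, -55.1]
contact_force: [1.6, 0.0, -0.4]
gripper_width: 0.0318
gripper_force: 15.0
```

Request:
drive_tool:
  commands:
    - {"tx":0.012,"ty":0.08,"tz":0,"turn":0,"hand":1}
    - {"tx":0.016,"ty":0.15,"tz":0,"turn":0,"hand":1}
    - {"tx":0.016,"ty":0.17,"tz":0,"turn":0,"hand":1}
    - {"tx":0.016,"ty":0.17,"tz":0,"turn":0,"hand":1}

```text
time_s: 5.8
tcp_pos: [0.503, 0.1185, 0.1415]
eef_rot: [180.0, 0.0, -54.9]
contact_force: [0.1, -0.5, -0.8]
gripper_width: 0.0317
gripper_force: 15.0
```

```bash
python3 look.py mark_1 wm1; python3 - <<'E'
from plant import r
import cv2
print([(round(d['score'],2),d['extent']) for d in r.trace('cutter_32_center','wrist')])
E
```

```text
5.85 [0.5028 0.1173 0.1414] [ 1.7995e+02  1.0000e-02 -5.5000e+01]
0.97 [280.9  58.9 352.9 135.1]
   0.066 IoU 0.973 at [0.5492 0.0538] shift/0.6 [ 0.0773 -0.1058]
0.79 [282.5 140.1 348.9 203.1]
   0.066 IoU 0.978 at [0.508  0.1125] shift/0.6 [ 0.0087 -0.008 ]
0.58 [275.3   1.  354.7  51.8]
   0.066 IoU 0.986 at [ 0.5903 -0.0044] shift/0.6 [ 0.1458 -0.2028]
[(0.72, [286.5, 201.9, 349.7, 270.3])]
```

View pics/wm1.png

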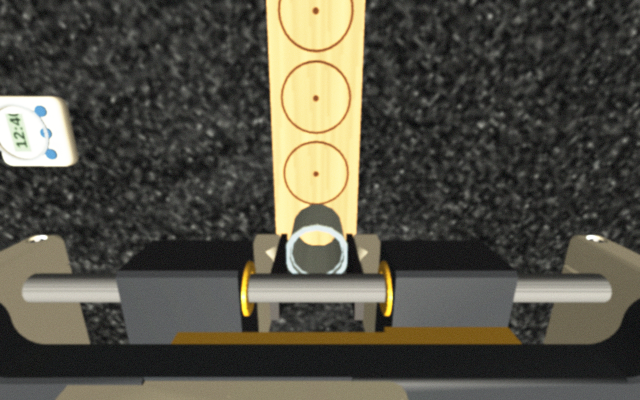

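The held ring shows at (318,240), with the dots of marks 1 to 3 at (316,173), (316,98) and (316,10). The fitted spacing is 71.7 and 71.2 mm, which is right. Next I'll fit the held ring in the same view to cancel any camera bias.

```bash
python3 look.py cutter_32_center wh 0.1315 | grep -v '0.0[456]2 I'; python3 - <<'E'
from h import *
c=cam('wrist'); p=world(c,[(316,173.5),(316,98),(316,10.5)],.014); print(p.round(4))
E
```

```text
6.0 [0.5029 0.1158 0.1417] [179.98   0.   -55.16]
0.62 [284.1 202.1 349.8 271.8]
   0.032 IoU 0.864 at [0.5032 0.115 ] shift/0.6 [ 0.0004 -0.0013]
[[ 0.5077  0.1096  0.014 ]
 [ 0.5486  0.0506  0.014 ]
 [ 0.5896 -0.0086  0.014 ]]
```

```bash
python3 look.py mark_1 wm1b; python3 look.py cutter_32_center wh 0.1315 | grep -v '0.0[456]2 I'
```

```text
6.15 [0.5031 0.1158 0.1418] [180.     0.   -55.19]
0.71 [281.3  63.3 349.2 136.3]
   0.066 IoU 0.984 at [0.5491 0.0536] shift/0.6 [ 0.0766 -0.1038]
0.63 [274.2   0.9 349.   54. ]
   0.066 IoU 0.993 at [ 0.5903 -0.0049] shift/0.6 [ 0.1453 -0.2012]
0.56 [281.6 140.5 350.  202.7]
   0.066 IoU 0.974 at [0.508  0.1124] shift/0.6 [ 0.0081 -0.0058]
6.25 [0.5033 0.1162 0.1419] [-179.99    0.    -55.17]
0.92 [286.2 202.4 349.  271.9]
   0.032 IoU 0.0 at [0.4687 0.1635] shift/0.6 [-0.0575  0.0788]
```

Request:
drive_tool:
  commands:
    - {"tx":0.008,"ty":-0.0067,"tz":-0.05,"turn":0,"hand":1}
    - {"tx":0.008,"ty":-0.0067,"tz":-0.11,"turn":0,"hand":1}
    - {"tx":0.008,"ty":-0.0067,"tz":-0.17,"turn":0,"hand":1}
    - {"tx":0.008,"ty":-0.0067,"tz":-0.19,"turn":0,"hand":1}
    - {"tx":0.008,"ty":-0.0067,"tz":-0.1955,"turn":0,"hand":1}
    - {"tx":0.008,"ty":-0.0067,"tz":-0.1955,"turn":0,"hand":1}
    - {"tx":0.008,"ty":-0.0067,"tz":-0.1955,"turn":0,"hand":1}

```text
time_s: 7.0
tcp_pos: [0.5091, 0.1135, 0.0257]
eef_rot: [-179.9, -0.0, -55.1]
contact_force: [-0.4, 0.1, -0.5]
gripper_width: 0.0315
gripper_force: 15.0
```

Request:
drive_tool:
  commands:
    - {"tx":0,"ty":0,"tz":0,"turn":0,"hand":0.5}
    - {"tx":0,"ty":0,"tz":0,"turn":0,"hand":0.2}
    - {"tx":0,"ty":0,"tz":0,"turn":0,"hand":0}
    - {"tx":0,"ty":0,"tz":0,"turn":0,"hand":0}
    - {"tx":0,"ty":0,"tz":0,"turn":0,"hand":0}
    - {"tx":0,"ty":0,"tz":0.07,"turn":0,"hand":0}
    - {"tx":0,"ty":0,"tz":0.14,"turn":0,"hand":0}
    - {"tx":0,"ty":0,"tz":0.1955,"turn":0,"hand":0}
    - {"tx":0,"ty":0,"tz":0.1955,"turn":0,"hand":0}
    - {"tx":0,"ty":0,"tz":0.1955,"turn":0,"hand":0}

```text
time_s: 8.0
tcp_pos: [0.5082, 0.1132, 0.1424]
eef_rot: [-179.9, 0.0, -55.1]
contact_force: [-0.7, -0.0, -0.8]
gripper_width: 0.0878
gripper_force: 0.0
```

```bash
python3 look.py cutter_32_center wp1 0.014 | grep -v '0.0[456]2 I'; python3 look.py mark_2 wp1b; python3 look.py cutter_52_center wp1c
```

```text
8.05 [0.5075 0.1128 0.1413] [ 1.7998e+02  2.0000e-02 -5.5120e+01]
0.6 [297.  163.9 337.3 209.9]
   0.032 IoU 0.937 at [0.5091 0.1138] shift/0.6 [0.0027 0.0017]
8.15 [0.5071 0.1125 0.1405] [ 1.7987e+02  2.0000e-02 -5.5110e+01]
0.95 [280.2 144.9 350.  208.6]
   0.066 IoU 0.959 at [0.5083 0.1124] shift/0.6 [ 0.0019 -0.0001]
0.6 [282.   73.3 352.1 142.4]
   0.066 IoU 0.987 at [0.5492 0.0537] shift/0.6 [ 0.0701 -0.0981]
0.56 [273.5   1.1 352.2  61.9]
   0.066 IoU 0.986 at [ 0.5904 -0.005 ] shift/0.6 [ 0.1388 -0.1958]
0.44 [296.3 162.2 335.8 209.2]
   0.066 IoU 0.423 at [0.499  0.1275] shift/0.6 [-0.0136  0.025 ]
8.25 [0.5074 0.1125 0.1405] [ 1.7987e+02  1.0000e-02 -5.5100e+01]
0.36 [164.4 260.8 170.7 269.9]
   0.032 IoU 0.034 at [0.5708 0.2572] shift/0.6 [0.1058 0.2411]
   0.042 IoU 0.023 at [0.573 0.292] shift/0.6 [0.1094 0.2991]
   0.052 IoU 0.017 at [0.569  0.2959] shift/0.6 [0.1027 0.3056]
   0.062 IoU 0.013 at [0.5667 0.3031] shift/0.6 [0.0989 0.3177]
```

View pics/wp1.png

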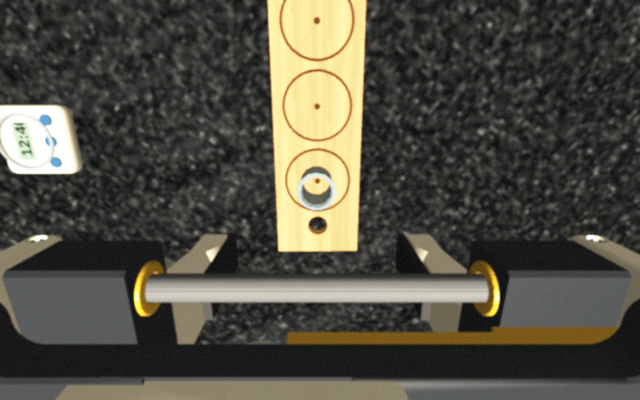

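The 32 stands on mark 1 at (316,190), with the dot at (317,181) showing inside it, roughly 1 mm off or less. Next is the cutter near (0.585,0.313).

Request:
drive_tool:
  commands:
    - {"tx":0.129,"ty":0.333,"tz":0,"turn":0,"hand":0}
    - {"tx":0.129,"ty":0.333,"tz":0,"turn":0,"hand":0}
    - {"tx":0.129,"ty":0.333,"tz":0,"turn":0,"hand":0}
    - {"tx":0.129,"ty":0.333,"tz":0,"turn":0,"hand":0}
    - {"tx":0.129,"ty":0.333,"tz":0,"turn":0,"hand":0}
    - {"tx":0.129,"ty":0.333,"tz":0,"turn":0,"hand":0}
    - {"tx":0.129,"ty":0.333,"tz":0,"turn":0,"hand":0}
    - {"tx":0.129,"ty":0.333,"tz":0,"turn":0,"hand":0}

```text
time_s: 9.1
tcp_pos: [0.5849, 0.3115, 0.1416]
eef_rot: [180.0, -0.0, -55.1]
contact_force: [-0.2, -0.1, 0.5]
gripper_width: 0.0879
gripper_force: 0.0
```

```bash
python3 look.py cutter_52_center w52; python3 look.py cutter_62_center w62
```

```text
9.15 [0.5851 0.3115 0.1419] [179.99  -0.   -55.15]
0.73 [475.5   8.6 543.9  90.6]
   0.032 IoU 0.56 at [0.5194 0.1152] shift/0.6 [-0.1096 -0.3272]
   0.042 IoU 0.71 at [0.5164 0.118 ] shift/0.6 [-0.1145 -0.3226]
   0.052 IoU 0.759 at [0.5161 0.1212] shift/0.6 [-0.1149 -0.3172]
   0.062 IoU 0.665 at [0.5189 0.1265] shift/0.6 [-0.1103 -0.3084]
0.68 [284.9 156.3 342.1 215.5]
   0.032 IoU 0.461 at [0.5852 0.3219] shift/0.6 [0.0002 0.0173]
   0.042 IoU 0.722 at [0.5871 0.3093] shift/0.6 [ 0.0033 -0.0037]
   0.052 IoU 0.959 at [0.5865 0.3124] shift/0.6 [0.0022 0.0015]
   0.062 IoU 0.708 at [0.5837 0.3166] shift/0.6 [-0.0024  0.0084]
9.25 [0.5853 0.3117 0.1423] [-179.97    0.    -55.15]
0.88 [384.2 264.  432.2 324.7]
   0.032 IoU 0.417 at [0.4154 0.3777] shift/0.6 [-0.2832  0.11  ]
   0.042 IoU 0.287 at [0.4056 0.3883] shift/0.6 [-0.2995  0.1275]
   0.052 IoU 0.212 at [0.4013 0.396 ] shift/0.6 [-0.3066  0.1404]
   0.062 IoU 0.164 at [0.3992 0.402 ] shift/0.6 [-0.3102  0.1505]
```

View pics/w52.png

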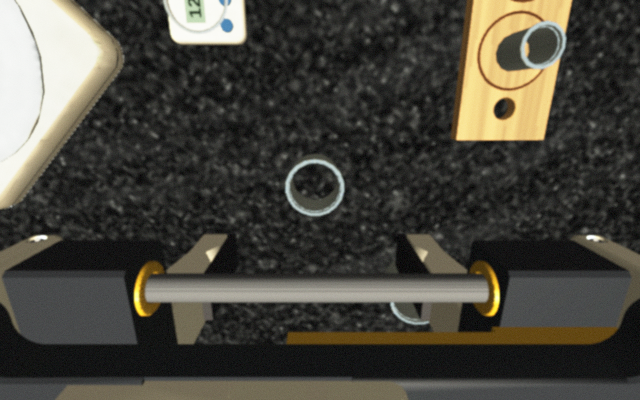

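The cutter at (315,187) is the 52 (IoU 0.96). Grasping it now.

Request:
drive_tool:
  commands:
    - {"tx":0.002,"ty":0.001,"tz":-0.07,"turn":0,"hand":0}
    - {"tx":0.002,"ty":0.001,"tz":-0.14,"turn":0,"hand":0}
    - {"tx":0.002,"ty":0.001,"tz":-0.2,"turn":0,"hand":0}
    - {"tx":0.002,"ty":0.001,"tz":-0.22,"turn":0,"hand":0}
    - {"tx":0.002,"ty":0.001,"tz":-0.22,"turn":0,"hand":0}
    - {"tx":0.002,"ty":0.001,"tz":-0.22,"turn":0,"hand":1}
    - {"tx":0.002,"ty":0.001,"tz":-0.22,"turn":0,"hand":1}
    - {"tx":0.002,"ty":0.001,"tz":-0.22,"turn":0,"hand":1}
    - {"tx":0.002,"ty":0.001,"tz":-0.22,"turn":0,"hand":1}
    - {"tx":0.002,"ty":0.001,"tz":-0.22,"turn":0,"hand":1}

```text
time_s: 10.3
tcp_pos: [0.5868, 0.3136, 0.0105]
eef_rot: [-179.9, 0.0, -55.1]
contact_force: [-0.6, -0.5, 0.3]
gripper_width: 0.0532
gripper_force: 0.4
```

Request:
drive_tool:
  commands:
    - {"tx":0,"ty":0,"tz":0,"turn":0,"hand":1}
    - {"tx":0,"ty":0,"tz":0,"turn":0,"hand":1}

```text
time_s: 10.5
tcp_pos: [0.5868, 0.3135, 0.0104]
eef_rot: [-180.0, -0.0, -55.1]
contact_force: [-2.1, 0.6, 5.5]
gripper_width: 0.0513
gripper_force: 15.0
```

Request:
drive_tool:
  commands:
    - {"tx":0,"ty":0,"tz":0.08,"turn":0,"hand":1}
    - {"tx":0,"ty":0,"tz":0.16,"turn":0,"hand":1}
    - {"tx":0,"ty":0,"tz":0.22,"turn":0,"hand":1}
    - {"tx":0.001,"ty":-0.08,"tz":0.22,"turn":0,"hand":1}
    - {"tx":0.002,"ty":-0.16,"tz":0.22,"turn":0,"hand":1}
    - {"tx":0.003,"ty":-0.24,"tz":0.22,"turn":0,"hand":1}
    - {"tx":0.004,"ty":-0.32,"tz":0.22,"turn":0,"hand":1}
    - {"tx":0.005,"ty":-0.4,"tz":0.22,"turn":0,"hand":1}
    - {"tx":0.006,"ty":-0.48,"tz":0.22,"turn":0,"hand":1}
    - {"tx":0.0065,"ty":-0.53,"tz":0.22,"turn":0,"hand":1}

```text
time_s: 11.5
tcp_pos: [0.5897, -0.0076, 0.1415]
eef_rot: [180.0, 0.0, -55.2]
contact_force: [1.0, 0.6, -0.8]
gripper_width: 0.0512
gripper_force: 15.0
```

Request:
drive_tool:
  commands:
    - {"tx":0,"ty":0,"tz":0,"turn":0,"hand":1}
    - {"tx":0,"ty":0,"tz":0,"turn":0,"hand":1}
    - {"tx":0,"ty":0,"tz":0,"turn":0,"hand":1}

```text
time_s: 11.8
tcp_pos: [0.5904, -0.0042, 0.1415]
eef_rot: [180.0, 0.0, -55.1]
contact_force: [-0.1, -0.0, -0.5]
gripper_width: 0.0514
gripper_force: 15.0
```

```bash
python3 look.py cutter_52_center wh52 0.132 | grep -v '0.0[346]2 I';python3 look.py mark_3 wm3;  python3 look.py cutter_52_center wh52b 0.132 | grep -v '0.0[346]2 I'
```

```text
11.85 [ 0.5905 -0.0039  0.1416] [ 1.7999e+02  1.0000e-02 -5.5050e+01]
0.88 [267.2 191.5 366.7 274.9]
   0.052 IoU 0.768 at [ 0.5911 -0.0052] shift/0.6 [ 0.001  -0.0021]
0.69 [281.2  68.5 351.5 141.5]
   0.052 IoU 0.36 at [ 0.6275 -0.0569] shift/0.6 [ 0.0616 -0.0883]
11.95 [ 0.5906 -0.0037  0.1417] [180.     0.   -55.02]
0.94 [284.3 146.2 348.4 196.1]
   0.066 IoU 0.814 at [ 0.5914 -0.006 ] shift/0.6 [ 0.0014 -0.0038]
0.83 [282.8  70.1 353.5 141.9]
   0.066 IoU 0.982 at [ 0.6319 -0.0642] shift/0.6 [ 0.0689 -0.1008]
0.75 [286.6 303.  348.4 320.6]
   0.066 IoU 0.113 at [0.471  0.1249] shift/0.6 [-0.1992  0.2144]
0.71 [288.7 218.7 349.9 256.2]
   0.066 IoU 0.698 at [0.5501 0.0532] shift/0.6 [-0.0674  0.0949]
12.05 [ 0.5905 -0.0038  0.1417] [180.     0.   -55.02]
0.84 [264.7 192.1 363.2 273.8]
   0.052 IoU 0.753 at [ 0.5905 -0.0044] shift/0.6 [-0.0001 -0.001 ]
0.25 [289.5 218.5 349.9 256.5]
   0.052 IoU 0.0 at [0.5539 0.0426] shift/0.6 [-0.0611  0.0774]
```

View pics/wm3.png

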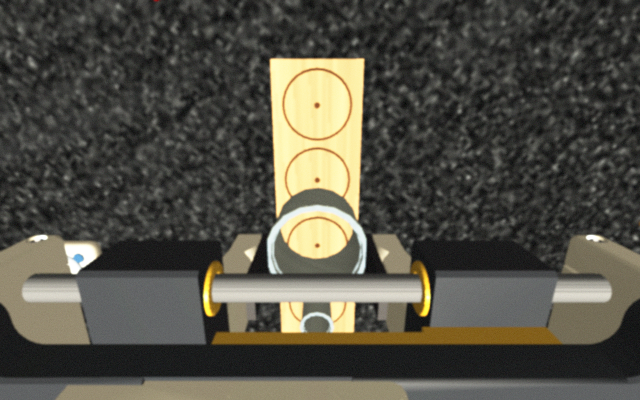

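Request:
drive_tool:
  commands:
    - {"tx":0.0,"ty":-0.002,"tz":-0.05,"turn":0,"hand":1}
    - {"tx":0.0,"ty":-0.002,"tz":-0.11,"turn":0,"hand":1}
    - {"tx":0.0,"ty":-0.002,"tz":-0.17,"turn":0,"hand":1}
    - {"tx":0.0,"ty":-0.002,"tz":-0.19,"turn":0,"hand":1}
    - {"tx":0.0,"ty":-0.002,"tz":-0.1953,"turn":0,"hand":1}
    - {"tx":0.0,"ty":-0.002,"tz":-0.1953,"turn":0,"hand":1}
    - {"tx":0.0,"ty":-0.002,"tz":-0.1953,"turn":0,"hand":1}

```text
time_s: 12.8
tcp_pos: [0.5918, -0.0055, 0.0262]
eef_rot: [-179.9, -0.1, -55.1]
contact_force: [-0.0, 0.0, -0.1]
gripper_width: 0.0509
gripper_force: 15.0
```

Request:
drive_tool:
  commands:
    - {"tx":0,"ty":0,"tz":0,"turn":0,"hand":0.3}
    - {"tx":0,"ty":0,"tz":0,"turn":0,"hand":0.1}
    - {"tx":0,"ty":0,"tz":0,"turn":0,"hand":0}
    - {"tx":0,"ty":0,"tz":0,"turn":0,"hand":0}
    - {"tx":0,"ty":0,"tz":0,"turn":0,"hand":0}
    - {"tx":0,"ty":0,"tz":0.07,"turn":0,"hand":0}
    - {"tx":0,"ty":0,"tz":0.14,"turn":0,"hand":0}
    - {"tx":0,"ty":0,"tz":0.195,"turn":0,"hand":0}
    - {"tx":0,"ty":0,"tz":0.195,"turn":0,"hand":0}
    - {"tx":0,"ty":0,"tz":0.195,"turn":0,"hand":0}

```text
time_s: 13.8
tcp_pos: [0.5908, -0.0057, 0.1425]
eef_rot: [-179.9, -0.0, -55.1]
contact_force: [-0.6, 0.1, -1.6]
gripper_width: 0.0874
gripper_force: 0.0
```

```bash
python3 look.py cutter_52_center wp3 0.014 | grep -v '0.0[346]2 I'
```

```text
13.85 [ 0.5901 -0.0059  0.1413] [ 1.800e+02  2.000e-02 -5.511e+01]
0.65 [283.  158.  349.  220.3]
   0.052 IoU 0.976 at [ 0.5921 -0.0059] shift/0.6 [ 0.0033 -0.0001]
```

The 52 is within about 1.5 mm of mark 3. Next is the 42.

Request:
drive_tool:
  commands:
    - {"tx":0.014,"ty":-0.465,"tz":0,"turn":0,"hand":0}
    - {"tx":0.014,"ty":-0.465,"tz":0,"turn":0,"hand":0}
    - {"tx":0.014,"ty":-0.465,"tz":0,"turn":0,"hand":0}
    - {"tx":0.014,"ty":-0.465,"tz":0,"turn":0,"hand":0}
    - {"tx":0.014,"ty":-0.465,"tz":0,"turn":0,"hand":0}
    - {"tx":0.014,"ty":-0.465,"tz":0,"turn":0,"hand":0}
    - {"tx":0.014,"ty":-0.465,"tz":0,"turn":0,"hand":0}
    - {"tx":0.014,"ty":-0.465,"tz":0,"turn":0,"hand":0}
    - {"tx":0.014,"ty":-0.465,"tz":0,"turn":0,"hand":0}
    - {"tx":0.014,"ty":-0.465,"tz":0,"turn":0,"hand":0}

```text
time_s: 14.9
tcp_pos: [0.5989, -0.2837, 0.1413]
eef_rot: [180.0, 0.0, -55.0]
contact_force: [-0.2, -0.6, 0.0]
gripper_width: 0.0876
gripper_force: 0.0
```

```bash
python3 look.py cutter_42_center w42
```

```text
14.95 [ 0.5991 -0.2837  0.1416] [ 1.800e+02  1.000e-02 -5.501e+01]
0.91 [287.4 159.6 342.5 211.1]
   0.032 IoU 0.646 at [ 0.5982 -0.2804] shift/0.6 [-0.0014  0.0055]
   0.042 IoU 0.97 at [ 0.6008 -0.2836] shift/0.6 [0.0028 0.0001]
   0.052 IoU 0.686 at [ 0.598  -0.2797] shift/0.6 [-0.0017  0.0067]
   0.062 IoU 0.506 at [ 0.5957 -0.2748] shift/0.6 [-0.0056  0.0148]
```

View pics/w42.png

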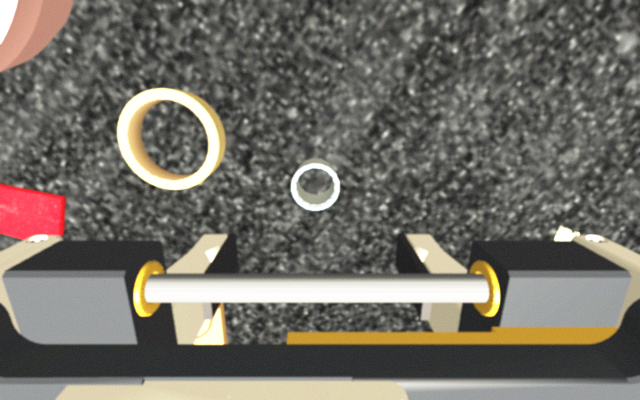

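The 42 is at (316,187) and the tape at (172,138), so the left finger clears it by roughly 16 mm. Grasping.

Request:
drive_tool:
  commands:
    - {"tx":0.0028,"ty":0,"tz":-0.07,"turn":0,"hand":0}
    - {"tx":0.0028,"ty":0,"tz":-0.14,"turn":0,"hand":0}
    - {"tx":0.0028,"ty":0,"tz":-0.2,"turn":0,"hand":0}
    - {"tx":0.0028,"ty":0,"tz":-0.219,"turn":0,"hand":0}
    - {"tx":0.0028,"ty":0,"tz":-0.219,"turn":0,"hand":0}
    - {"tx":0.0028,"ty":0,"tz":-0.219,"turn":0,"hand":1}
    - {"tx":0.0028,"ty":0,"tz":-0.219,"turn":0,"hand":1}
    - {"tx":0.0028,"ty":0,"tz":-0.219,"turn":0,"hand":1}
    - {"tx":0.0028,"ty":0,"tz":-0.219,"turn":0,"hand":1}
    - {"tx":0.0028,"ty":0,"tz":-0.219,"turn":0,"hand":1}

```text
time_s: 16.0
tcp_pos: [0.6009, -0.285, 0.011]
eef_rot: [-180.0, -0.0, -55.1]
contact_force: [0.4, -0.1, 0.6]
gripper_width: 0.0534
gripper_force: 0.0
```

Request:
drive_tool:
  commands:
    - {"tx":0,"ty":0,"tz":0,"turn":0,"hand":1}
    - {"tx":0,"ty":0,"tz":0,"turn":0,"hand":1}
    - {"tx":0,"ty":0,"tz":0,"turn":0,"hand":1}
    - {"tx":0,"ty":0,"tz":0,"turn":0,"hand":1}

```text
time_s: 16.4
tcp_pos: [0.6007, -0.285, 0.0104]
eef_rot: [-180.0, -0.0, -55.1]
contact_force: [-1.1, 0.5, 2.6]
gripper_width: 0.042
gripper_force: 15.0
```

Request:
drive_tool:
  commands:
    - {"tx":0,"ty":0,"tz":0.08,"turn":0,"hand":1}
    - {"tx":0,"ty":0,"tz":0.16,"turn":0,"hand":1}
    - {"tx":0,"ty":0,"tz":0.22,"turn":0,"hand":1}
    - {"tx":-0.012,"ty":0.08,"tz":0.22,"turn":0,"hand":1}
    - {"tx":-0.024,"ty":0.16,"tz":0.22,"turn":0,"hand":1}
    - {"tx":-0.036,"ty":0.24,"tz":0.22,"turn":0,"hand":1}
    - {"tx":-0.048,"ty":0.32,"tz":0.22,"turn":0,"hand":1}
    - {"tx":-0.06,"ty":0.4,"tz":0.22,"turn":0,"hand":1}
    - {"tx":-0.072,"ty":0.48,"tz":0.22,"turn":0,"hand":1}
    - {"tx":-0.0855,"ty":0.5625,"tz":0.22,"turn":0,"hand":1}

```text
time_s: 17.4
tcp_pos: [0.5486, 0.0542, 0.1421]
eef_rot: [-180.0, 0.0, -55.1]
contact_force: [2.0, 0.1, -0.7]
gripper_width: 0.042
gripper_force: 15.0
```

Request:
drive_tool:
  commands:
    - {"tx":0,"ty":0,"tz":0,"turn":0,"hand":1}
    - {"tx":0,"ty":0,"tz":0,"turn":0,"hand":1}
    - {"tx":0,"ty":0,"tz":0,"turn":0,"hand":1}
    - {"tx":0,"ty":0,"tz":0,"turn":0,"hand":1}

```text
time_s: 17.8
tcp_pos: [0.5493, 0.0513, 0.142]
eef_rot: [180.0, 0.0, -55.2]
contact_force: [-0.4, -1.1, -1.0]
gripper_width: 0.0419
gripper_force: 15.0
```

```bash
python3 look.py cutter_42_center wh42 0.132 | grep -v '0.0[356]2 I'; python3 look.py mark_2 wm2;python3 look.py cutter_42_center wh42b 0.132 | grep -v '0.0[356]2 I'
```

```text
17.85 [0.5494 0.0512 0.142 ] [179.98   0.   -55.21]
0.8 [274.8 197.8 359.6 272.5]
   0.042 IoU 0.793 at [0.5489 0.052 ] shift/0.6 [-0.0008  0.0012]
17.95 [0.5494 0.0513 0.1421] [179.99   0.   -55.2 ]
0.96 [289.1 223.8 343.3 251. ]
   0.066 IoU 0.376 at [0.5057 0.1133] shift/0.6 [-0.0729  0.1033]
0.93 [276.8   0.7 350.9  65.5]
   0.066 IoU 0.991 at [ 0.6318 -0.0638] shift/0.6 [ 0.1374 -0.1919]
0.92 [285.   70.9 348.2 140.3]
   0.066 IoU 0.536 at [0.5862 0.0014] shift/0.6 [ 0.0613 -0.0833]
0.91 [285.7 149.8 348.5 205.9]
   0.066 IoU 0.908 at [0.55   0.0532] shift/0.6 [0.001  0.0031]
18.05 [0.5494 0.0516 0.1421] [179.99   0.   -55.18]
0.76 [275.7 201.7 359.8 274.6]
   0.042 IoU 0.774 at [0.5487 0.0518] shift/0.6 [-0.0011  0.0003]
0.35 [300.8 233.3 333.  253.1]
   0.042 IoU 0.0 at [0.5115 0.1051] shift/0.6 [-0.0631  0.0891]
```

View pics/wm2.png

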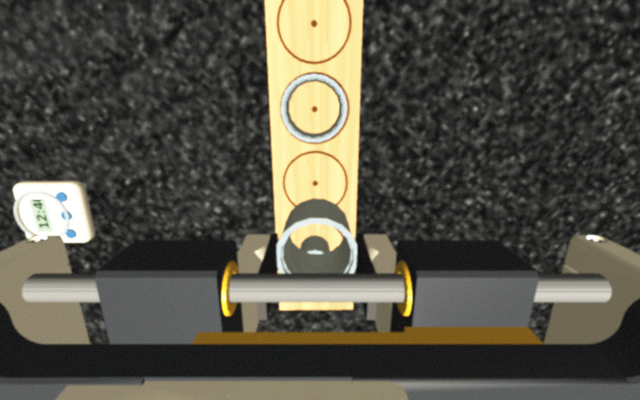

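The held 42 is at (317,245), and the mark 2 dot at (315,183). Shifting about 1.5 mm and lowering it.

Request:
drive_tool:
  commands:
    - {"tx":0.001,"ty":0.0027,"tz":-0.05,"turn":0,"hand":1}
    - {"tx":0.001,"ty":0.0027,"tz":-0.11,"turn":0,"hand":1}
    - {"tx":0.001,"ty":0.0027,"tz":-0.17,"turn":0,"hand":1}
    - {"tx":0.001,"ty":0.0027,"tz":-0.19,"turn":0,"hand":1}
    - {"tx":0.001,"ty":0.0027,"tz":-0.1953,"turn":0,"hand":1}
    - {"tx":0.001,"ty":0.0027,"tz":-0.1953,"turn":0,"hand":1}
    - {"tx":0.001,"ty":0.0027,"tz":-0.1953,"turn":0,"hand":1}

```text
time_s: 18.8
tcp_pos: [0.5512, 0.0545, 0.0266]
eef_rot: [-179.9, -0.0, -55.1]
contact_force: [-0.2, 1.2, -0.0]
gripper_width: 0.0418
gripper_force: 15.0
```

Request:
drive_tool:
  commands:
    - {"tx":0,"ty":0,"tz":0,"turn":0,"hand":0.4}
    - {"tx":0,"ty":0,"tz":0,"turn":0,"hand":0.1}
    - {"tx":0,"ty":0,"tz":0,"turn":0,"hand":0}
    - {"tx":0,"ty":0,"tz":0,"turn":0,"hand":0}
    - {"tx":0,"ty":0,"tz":0,"turn":0,"hand":0}
    - {"tx":0,"ty":0,"tz":0.07,"turn":0,"hand":0}
    - {"tx":0,"ty":0,"tz":0.14,"turn":0,"hand":0}
    - {"tx":0,"ty":0,"tz":0.195,"turn":0,"hand":0}
    - {"tx":0,"ty":0,"tz":0.195,"turn":0,"hand":0}
    - {"tx":0,"ty":0,"tz":0.195,"turn":0,"hand":0}

```text
time_s: 19.8
tcp_pos: [0.5502, 0.0543, 0.1428]
eef_rot: [-179.9, -0.0, -55.1]
contact_force: [0.5, 0.3, -0.5]
gripper_width: 0.0876
gripper_force: 0.0
```

```bash
python3 look.py cutter_42_center wp2 0.014 | grep -v '0.0[356]2 I'
```

```text
19.85 [0.5495 0.054  0.1417] [ 1.800e+02  2.000e-02 -5.511e+01]
0.79 [288.9 162.7 344.3 215.3]
   0.042 IoU 0.969 at [0.5506 0.0558] shift/0.6 [0.0019 0.0029]
```

Request:
drive_tool:
  commands:
    - {"tx":-0.203,"ty":0.492,"tz":0,"turn":0,"hand":0}
    - {"tx":-0.203,"ty":0.492,"tz":0,"turn":0,"hand":0}
    - {"tx":-0.203,"ty":0.492,"tz":0,"turn":0,"hand":0}
    - {"tx":-0.203,"ty":0.492,"tz":0,"turn":0,"hand":0}
    - {"tx":-0.203,"ty":0.492,"tz":0,"turn":0,"hand":0}
    - {"tx":-0.203,"ty":0.492,"tz":0,"turn":0,"hand":0}
    - {"tx":-0.203,"ty":0.492,"tz":0,"turn":0,"hand":0}
    - {"tx":-0.203,"ty":0.492,"tz":0,"turn":0,"hand":0}
    - {"tx":-0.203,"ty":0.492,"tz":0,"turn":0,"hand":0}
    - {"tx":-0.203,"ty":0.492,"tz":0,"turn":0,"hand":0}

```text
time_s: 20.9
tcp_pos: [0.428, 0.3481, 0.1412]
eef_rot: [179.9, -0.0, -55.1]
contact_force: [0.0, -1.2, -0.1]
gripper_width: 0.0875
gripper_force: 0.0
```

```bash
python3 look.py cutter_62_center w62b
```

```text
20.95 [0.4283 0.3481 0.1414] [ 1.7994e+02 -3.0000e-02 -5.5170e+01]
0.71 [282.  148.2 357.3 221.7]
   0.032 IoU 0.329 at [0.4162 0.3536] shift/0.6 [-0.0201  0.0092]
   0.042 IoU 0.516 at [0.4329 0.341 ] shift/0.6 [ 0.0078 -0.0118]
   0.052 IoU 0.746 at [0.4303 0.3433] shift/0.6 [ 0.0034 -0.008 ]
   0.062 IoU 0.98 at [0.4276 0.3466] shift/0.6 [-0.0011 -0.0025]
```

View pics/w62b.png

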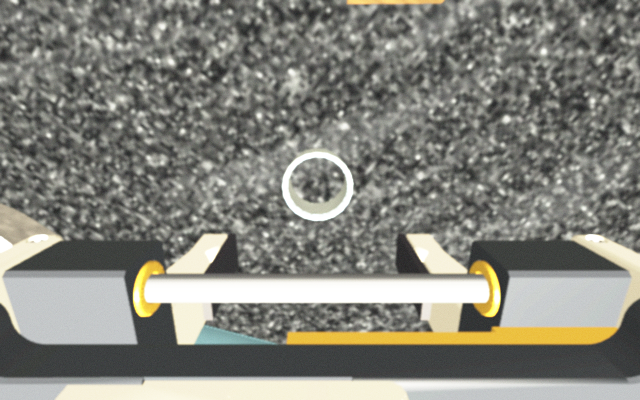

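```bash
python3 - <<'E'
from h import *
c=cam('scene'); w=cam('wrist')
for z in (0,.05,.08):
    print(z,world(c,[(130,306),(164,341),(165,352)],z).round(3).tolist(), world(w,[(200,328),(280,343)],z).round(3).tolist())
E
```

```text
0 [[0.506, 0.603, 0.0], [0.371, 0.549, 0.0], [0.343, 0.553, 0.0]] [[0.438, 0.584, 0.0], [0.345, 0.547, 0.0]]
0.05 [[0.464, 0.594, 0.05], [0.337, 0.543, 0.05], [0.31, 0.547, 0.05]] [[0.443, 0.537, 0.05], [0.365, 0.506, 0.05]]
0.08 [[0.439, 0.589, 0.08], [0.317, 0.54, 0.08], [0.291, 0.543, 0.08]] [[0.446, 0.509, 0.08], [0.377, 0.481, 0.08]]
```

The 62 is confirmed at (318,186), IoU 0.98, and the box is about 190 mm away. Grasping.

Request:
drive_tool:
  commands:
    - {"tx":-0.001,"ty":-0.0025,"tz":-0.06,"turn":0,"hand":0}
    - {"tx":-0.001,"ty":-0.0025,"tz":-0.12,"turn":0,"hand":0}
    - {"tx":-0.001,"ty":-0.0025,"tz":-0.17,"turn":0,"hand":0}
    - {"tx":-0.001,"ty":-0.0025,"tz":-0.21,"turn":0,"hand":0}
    - {"tx":-0.001,"ty":-0.0025,"tz":-0.2185,"turn":0,"hand":0}
    - {"tx":-0.001,"ty":-0.0025,"tz":-0.2185,"turn":0,"hand":0}
    - {"tx":-0.001,"ty":-0.0025,"tz":-0.2185,"turn":0,"hand":1}
    - {"tx":-0.001,"ty":-0.0025,"tz":-0.2185,"turn":0,"hand":1}
    - {"tx":-0.001,"ty":-0.0025,"tz":-0.2185,"turn":0,"hand":1}
    - {"tx":-0.001,"ty":-0.0025,"tz":-0.2185,"turn":0,"hand":1}

```text
time_s: 22.1
tcp_pos: [0.4277, 0.3482, 0.0117]
eef_rot: [-179.9, 0.0, -55.1]
contact_force: [0.3, 0.6, 3.8]
gripper_width: 0.0617
gripper_force: 15.2
```

Request:
drive_tool:
  commands:
    - {"tx":0,"ty":0,"tz":0,"turn":0,"hand":1}
    - {"tx":0,"ty":0,"tz":0,"turn":0,"hand":1}
    - {"tx":0,"ty":0,"tz":0,"turn":0,"hand":1}

```text
time_s: 22.4
tcp_pos: [0.4277, 0.3482, 0.0117]
eef_rot: [-179.9, 0.0, -55.1]
contact_force: [-1.8, -0.3, 6.6]
gripper_width: 0.0613
gripper_force: 15.0
```

Request:
drive_tool:
  commands:
    - {"tx":0,"ty":0,"tz":0.08,"turn":0,"hand":1}
    - {"tx":0,"ty":0,"tz":0.16,"turn":0,"hand":1}
    - {"tx":0,"ty":0,"tz":0.22,"turn":0,"hand":1}
    - {"tx":0.035,"ty":-0.07,"tz":0.22,"turn":0,"hand":1}
    - {"tx":0.07,"ty":-0.14,"tz":0.22,"turn":0,"hand":1}
    - {"tx":0.105,"ty":-0.21,"tz":0.22,"turn":0,"hand":1}
    - {"tx":0.14,"ty":-0.28,"tz":0.22,"turn":0,"hand":1}
    - {"tx":0.175,"ty":-0.35,"tz":0.22,"turn":0,"hand":1}
    - {"tx":0.21,"ty":-0.42,"tz":0.22,"turn":0,"hand":1}
    - {"tx":0.245,"ty":-0.49,"tz":0.22,"turn":0,"hand":1}

```text
time_s: 23.4
tcp_pos: [0.5748, 0.052, 0.1429]
eef_rot: [-180.0, 0.0, -55.1]
contact_force: [0.9, 1.2, -0.9]
gripper_width: 0.0617
gripper_force: 15.0
```

Request:
drive_tool:
  commands:
    - {"tx":0.035,"ty":-0.07,"tz":0,"turn":0,"hand":1}
    - {"tx":0.07,"ty":-0.14,"tz":0,"turn":0,"hand":1}
    - {"tx":0.0955,"ty":-0.197,"tz":0,"turn":0,"hand":1}
    - {"tx":0.0955,"ty":-0.197,"tz":0,"turn":0,"hand":1}
    - {"tx":0.0955,"ty":-0.197,"tz":0,"turn":0,"hand":1}
    - {"tx":0.0955,"ty":-0.197,"tz":0,"turn":0,"hand":1}

```text
time_s: 24.0
tcp_pos: [0.6313, -0.064, 0.1426]
eef_rot: [180.0, 0.0, -55.1]
contact_force: [0.5, 0.1, 0.2]
gripper_width: 0.0616
gripper_force: 15.0
```

```bash
python3 look.py mark_4 wm4;python3 look.py cutter_62_center wh62 0.132 | grep -v '0.0[345]2 I'
```

```text
24.05 [ 0.6314 -0.0636  0.1429] [ 1.800e+02  1.000e-02 -5.505e+01]
0.88 [282.9 149.7 348.2 211.8]
   0.066 IoU 0.659 at [ 0.6325 -0.0646] shift/0.6 [ 0.0017 -0.0017]
0.73 [289.2 302.4 348.2 322.6]
   0.066 IoU 0.076 at [0.5102 0.0654] shift/0.6 [-0.2021  0.215 ]
0.69 [285.3 217.  346.9 263. ]
   0.066 IoU 0.3 at [0.5783 0.0157] shift/0.6 [-0.0886  0.1323]
24.15 [ 0.6316 -0.0633  0.1431] [-179.98   -0.    -55.01]
0.93 [256.  177.2 379.3 272.7]
   0.062 IoU 0.763 at [ 0.6325 -0.0649] shift/0.6 [ 0.0014 -0.0026]
0.16 [307.1   1.2 355.1   9.3]
   0.062 IoU 0.951 at [ 0.7128 -0.1961] shift/0.6 [ 0.1354 -0.2212]
```

View pics/wm4.png

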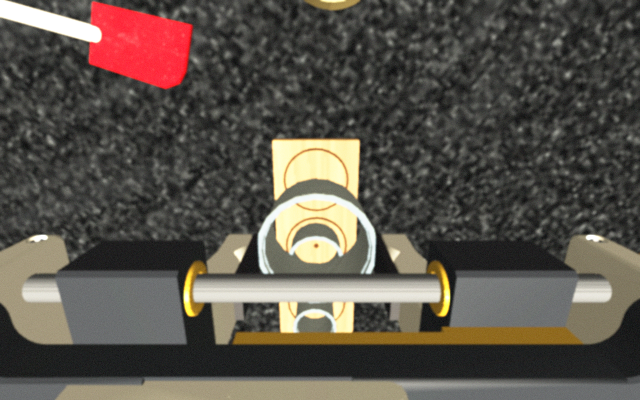

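Request:
drive_tool:
  commands:
    - {"tx":0,"ty":0,"tz":-0.05,"turn":0,"hand":1}
    - {"tx":0,"ty":0,"tz":-0.11,"turn":0,"hand":1}
    - {"tx":0,"ty":0,"tz":-0.16,"turn":0,"hand":1}
    - {"tx":0,"ty":0,"tz":-0.185,"turn":0,"hand":1}
    - {"tx":0,"ty":0,"tz":-0.194,"turn":0,"hand":1}
    - {"tx":0,"ty":0,"tz":-0.194,"turn":0,"hand":1}
    - {"tx":0,"ty":0,"tz":-0.194,"turn":0,"hand":1}
    - {"tx":0,"ty":0,"tz":-0.194,"turn":0,"hand":1}
    - {"tx":0,"ty":0,"tz":-0.194,"turn":0,"hand":1}
    - {"tx":0,"ty":0,"tz":-0.194,"turn":0,"hand":1}

```text
time_s: 25.2
tcp_pos: [0.632, -0.0644, 0.0269]
eef_rot: [-180.0, -0.0, -55.1]
contact_force: [0.4, 0.9, 0.2]
gripper_width: 0.0611
gripper_force: 15.0
```

Request:
drive_tool:
  commands:
    - {"tx":-0.0008,"ty":0.002,"tz":-0.001,"turn":0,"hand":1}
    - {"tx":-0.0008,"ty":0.002,"tz":-0.001,"turn":0,"hand":1}
    - {"tx":-0.0008,"ty":0.002,"tz":-0.001,"turn":0,"hand":0.15}
    - {"tx":-0.0008,"ty":0.002,"tz":-0.001,"turn":0,"hand":0}
    - {"tx":-0.0008,"ty":0.002,"tz":-0.001,"turn":0,"hand":0}
    - {"tx":-0.0008,"ty":0.002,"tz":-0.001,"turn":0,"hand":0}
    - {"tx":-0.0008,"ty":0.002,"tz":0.07,"turn":0,"hand":0}
    - {"tx":-0.0008,"ty":0.002,"tz":0.14,"turn":0,"hand":0}
    - {"tx":-0.0008,"ty":0.002,"tz":0.22,"turn":0,"hand":0}
    - {"tx":-0.0008,"ty":0.002,"tz":0.28,"turn":0,"hand":0}

```text
time_s: 26.2
tcp_pos: [0.6319, -0.0634, 0.1979]
eef_rot: [-179.9, -0.1, -55.1]
contact_force: [1.1, 0.1, -0.7]
gripper_width: 0.0876
gripper_force: 0.0
```

Request:
drive_tool:
  commands:
    - {"tx":-0.14,"ty":0.2,"tz":0.12,"turn":0,"hand":0}
    - {"tx":-0.14,"ty":0.2,"tz":0.12,"turn":0,"hand":0}
    - {"tx":-0.14,"ty":0.2,"tz":0.12,"turn":0,"hand":0}
    - {"tx":-0.14,"ty":0.2,"tz":0.12,"turn":0,"hand":0}
    - {"tx":-0.14,"ty":0.2,"tz":0.12,"turn":0,"hand":0}
    - {"tx":-0.14,"ty":0.2,"tz":0.12,"turn":0,"hand":0}
    - {"tx":-0.14,"ty":0.2,"tz":0.12,"turn":0,"hand":0}
    - {"tx":-0.14,"ty":0.2,"tz":0.12,"turn":0,"hand":0}

```text
time_s: 27.0
tcp_pos: [0.5474, 0.0558, 0.2653]
eef_rot: [179.9, 0.0, -55.2]
contact_force: [-0.1, -0.2, 0.0]
gripper_width: 0.0879
gripper_force: 0.0
```

```bash
for d in 32 42 52 62; do python3 look.py cutter_${d}_center f$d 0.014 | grep -e "0.0$d I" -e '^[0-9]'; done; python3 look.py mark_1 fm; python3 - <<'E'
import cv2
f=cv2.imread('pics/f32.png'); cv2.imwrite('pics/fc.png',cv2.resize(f[0:240,200:440],None,fx=2.5,fy=2.5,interpolation=2))
E
```

```text
27.05 [0.5475 0.0559 0.2655] [ 1.799e+02  2.000e-02 -5.518e+01]
0.71 [301.9 192.9 330.3 224.2]
   0.032 IoU 0.957 at [0.5093 0.1129] shift/0.6 [-0.0636  0.095 ]
27.15 [0.5475 0.0561 0.2658] [ 1.7993e+02  1.0000e-02 -5.5160e+01]
0.91 [294.8 149.1 336.3 182.5]
   0.042 IoU 0.957 at [0.55   0.0563] shift/0.6 [0.0042 0.0003]
0.51 [286.4   3.2 349.1  69.3]
   0.042 IoU 0.513 at [ 0.6371 -0.072 ] shift/0.6 [ 0.1493 -0.2136]
0.42 [290.9  83.8 341.3 128. ]
   0.042 IoU 0.867 at [ 0.5921 -0.0057] shift/0.6 [ 0.0743 -0.1031]
27.25 [0.5474 0.0564 0.2661] [ 1.7995e+02  1.0000e-02 -5.5140e+01]
0.88 [289.8  80.4 336.9 124.8]
   0.052 IoU 0.98 at [ 0.5919 -0.0061] shift/0.6 [ 0.0741 -0.1041]
27.35 [0.5474 0.0565 0.2663] [179.98   0.   -55.12]
0.63 [287.9   5.2 344.7  71.1]
   0.062 IoU 0.975 at [ 0.6311 -0.0636] shift/0.6 [ 0.1395 -0.2002]
27.45 [0.5473 0.0567 0.2664] [180.     0.   -55.11]
0.97 [289.8 180.9 340.1 223.3]
   0.066 IoU 0.948 at [0.5083 0.1124] shift/0.6 [-0.065   0.0928]
0.78 [292.9  15.9 338.2  70.1]
   0.066 IoU 0.727 at [ 0.6298 -0.0596] shift/0.6 [ 0.1374 -0.1939]
0.71 [288.9  74.7 342.1 126.4]
   0.066 IoU 0.526 at [0.5857 0.0017] shift/0.6 [ 0.0639 -0.0917]
0.58 [293.1 130.6 342.6 171.2]
   0.066 IoU 0.873 at [0.55   0.0535] shift/0.6 [ 0.0045 -0.0053]
```

View pics/fc.png

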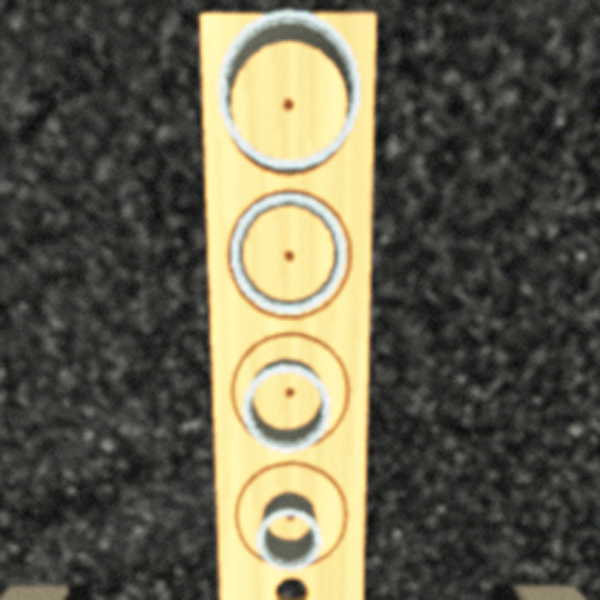

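All four are upright and in order, with the dots visible at (288,104), (289,255), (290,392) and (290,516) in the crop. The 42 is about 2.5 mm toward the hole, so I'll nudge it while there's time.

Request:
drive_tool:
  commands:
    - {"tx":0.0045,"ty":-0.001,"tz":-0.08,"turn":0,"hand":0}
    - {"tx":0.0045,"ty":-0.001,"tz":-0.16,"turn":0,"hand":0}
    - {"tx":0.0045,"ty":-0.001,"tz":-0.24,"turn":0,"hand":0}
    - {"tx":0.0045,"ty":-0.001,"tz":-0.3,"turn":0,"hand":0}
    - {"tx":0.0045,"ty":-0.001,"tz":-0.35,"turn":0,"hand":0}
    - {"tx":0.0045,"ty":-0.001,"tz":-0.39,"turn":0,"hand":0}
    - {"tx":0.0045,"ty":-0.001,"tz":-0.4,"turn":0,"hand":0}
    - {"tx":0.0045,"ty":-0.001,"tz":-0.4,"turn":0,"hand":0}
    - {"tx":0.0045,"ty":-0.001,"tz":-0.4,"turn":0,"hand":0}
    - {"tx":0.0045,"ty":-0.001,"tz":-0.4,"turn":0,"hand":0}

```text
time_s: 28.5
tcp_pos: [0.5511, 0.0566, 0.028]
eef_rot: [-179.9, -0.0, -55.1]
contact_force: [-0.7, -0.2, 0.3]
gripper_width: 0.0875
gripper_force: 0.0
```

Request:
drive_tool:
  commands:
    - {"tx":0,"ty":0,"tz":0,"turn":0,"hand":1}
    - {"tx":0,"ty":0,"tz":0,"turn":0,"hand":1}
    - {"tx":0,"ty":0,"tz":0,"turn":0,"hand":1}
    - {"tx":0,"ty":0,"tz":0,"turn":0,"hand":1}
    - {"tx":0,"ty":0,"tz":0,"turn":0,"hand":1}
    - {"tx":0,"ty":0,"tz":0,"turn":0,"hand":1}
    - {"tx":0,"ty":0,"tz":0,"turn":0,"hand":1}
    - {"tx":0,"ty":0,"tz":0,"turn":0,"hand":1}
    - {"tx":0,"ty":0,"tz":0,"turn":0,"hand":1}

```text
time_s: 29.4
tcp_pos: [0.55, 0.0562, 0.0264]
eef_rot: [180.0, 0.0, -55.1]
contact_force: [0.3, -0.2, 0.2]
gripper_width: 0.0417
gripper_force: 15.0
```

Request:
drive_tool:
  commands:
    - {"tx":0,"ty":0,"tz":0.005,"turn":0,"hand":1}
    - {"tx":0,"ty":0,"tz":0.005,"turn":0,"hand":1}
    - {"tx":0,"ty":-0.0045,"tz":0.005,"turn":0,"hand":1}
    - {"tx":0,"ty":-0.0045,"tz":0.005,"turn":0,"hand":1}
    - {"tx":0,"ty":-0.0045,"tz":0.0005,"turn":0,"hand":1}
    - {"tx":0,"ty":-0.0045,"tz":0.0005,"turn":0,"hand":1}
    - {"tx":0,"ty":-0.0045,"tz":0.0005,"turn":0,"hand":1}
    - {"tx":0,"ty":-0.0045,"tz":0.0005,"turn":0,"hand":1}
    - {"tx":0,"ty":-0.0045,"tz":0.0005,"turn":0,"hand":1}
    - {"tx":0,"ty":-0.0045,"tz":0.0005,"turn":0,"hand":1}

```text
time_s: 30.4
tcp_pos: [0.55, 0.0535, 0.0268]
eef_rot: [180.0, 0.0, -55.1]
contact_force: [-0.1, -0.6, -1.0]
gripper_width: 0.0421
gripper_force: 15.0
```

Request:
drive_tool:
  commands:
    - {"tx":0,"ty":0,"tz":0,"turn":0,"hand":0.4}
    - {"tx":0,"ty":0,"tz":0,"turn":0,"hand":0.1}
    - {"tx":0,"ty":0,"tz":0,"turn":0,"hand":0}
    - {"tx":0,"ty":0,"tz":0,"turn":0,"hand":0}
    - {"tx":0,"ty":0,"tz":0,"turn":0,"hand":0}
    - {"tx":0,"ty":0,"tz":0.07,"turn":0,"hand":0}
    - {"tx":0,"ty":0,"tz":0.14,"turn":0,"hand":0}
    - {"tx":0,"ty":0,"tz":0.22,"turn":0,"hand":0}
    - {"tx":0,"ty":0,"tz":0.3,"turn":0,"hand":0}
    - {"tx":0,"ty":0,"tz":0.38,"turn":0,"hand":0}

```text
time_s: 31.4
tcp_pos: [0.5496, 0.0533, 0.257]
eef_rot: [-180.0, -0.0, -55.1]
contact_force: [1.2, -0.3, -0.2]
gripper_width: 0.0876
gripper_force: 0.0
```

Request:
drive_tool:
  commands:
    - {"tx":0,"ty":0,"tz":0.02,"turn":0,"hand":0}
    - {"tx":0,"ty":0,"tz":0.02,"turn":0,"hand":0}
    - {"tx":0,"ty":0,"tz":0.02,"turn":0,"hand":0}
    - {"tx":0,"ty":0,"tz":0.02,"turn":0,"hand":0}
    - {"tx":0,"ty":0,"tz":0.02,"turn":0,"hand":0}

```text
time_s: 31.9
tcp_pos: [0.5495, 0.0533, 0.2653]
eef_rot: [179.9, 0.0, -55.1]
contact_force: [1.0, -0.7, -0.1]
gripper_width: 0.088
gripper_force: 0.0
```

```bash
for d in 32 42 52 62; do python3 look.py cutter_${d}_center g$d 0.014 | grep -e "0.0$d I"; done; python3 - <<'E'
import cv2
f=cv2.imread('pics/g32.png'); cv2.imwrite('pics/gc.png',cv2.resize(f[0:240,200:440],None,fx=2.5,fy=2.5,interpolation=2))
E
```

```text
0.032 IoU 0.949 at [0.5089 0.1131] shift/0.6 [-0.0678  0.0996]
   0.042 IoU 0.98 at [0.5499 0.0533] shift/0.6 [ 0.0001 -0.0001]
   0.052 IoU 0.973 at [ 0.5915 -0.0059] shift/0.6 [ 0.0693 -0.0989]
   0.062 IoU 0.958 at [ 0.6308 -0.0633] shift/0.6 [ 0.1348 -0.1945]
```

View pics/gc.png

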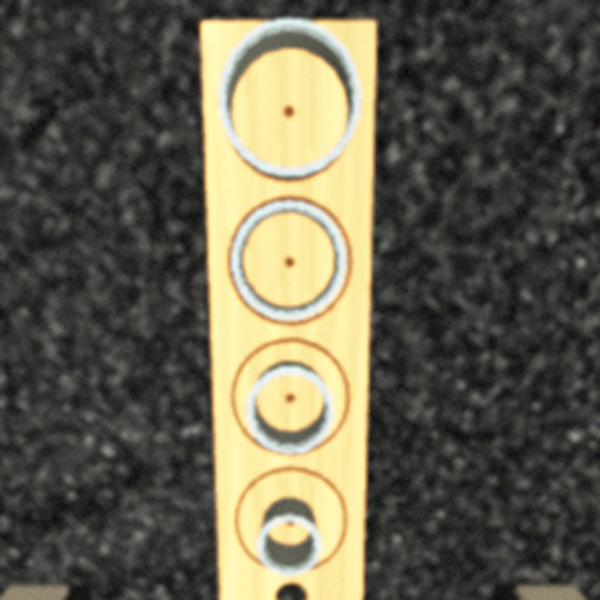

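All four cutters are now within about 1.5 mm of their marks, upright and in order, and the gripper is clear of everything. Handing in.

```bash
python3 -c "
from plant import r
print(r.close_job())"
```

```text
the job is handed in; nothing more can be done
None
```

The job is handed in: the four cutters stand upright in size order on marks 1–4, each within about 1.5 mm of its circle's centre by my last camera fit, and the gripper never touched the timer or tape.

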